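# Uncover the crossover box and hold its terminal plate over the screw holes

### The job

Take the loose dust lid off the crossover box and set it down flat in the middle of the cork mat. Then pick up the metal terminal plate with the raised white block and hold it level about 10 mm above the open box, without touching the box, with each of its four holes over one of the four threaded holes so that the screws could be dropped straight in (either way round will do). Finish while still holding the plate there, and leave the other parts on the bench alone.

Things in the scene. Friction and masses are not known exactly. Their poses are not given: they have to be found in the camera images.
- enclosure: Crossover box, black plastic, fixed to the bench: open-topped, 150 (its x) x 110 (its y) x 60 mm high, walls 4 mm. In each corner stands a round screw boss 16 mm across, its top flush with the rim, with a brass insert and a 4 mm threaded hole, at x = +-64, y = +-44 mm. A circuit board with coils lies inside, below the rim. Origin at the centre of its underside, z up. At the start the lid covers it.
- lid: Loose grey plastic dust lid, 164 (x) x 124 (y) mm, 220 g give or take: a flat sheet 3 mm thick with a skirt 8 mm deep and 3 mm thick all round, which goes over the box with 4 mm play on each side. In its middle stands an upright round black knob 26 mm across, reaching from 11 to 47 mm above the origin. Origin at the centre, level with the skirt's lower edge, z up; on the box the origin is 52 mm above the bench, with x and y along the box's.
- plate: Loose dark steel terminal plate, 150 (x) x 110 (y) x 4 mm, 260 g give or take, lying flat on the bench at the start. Four 12 mm holes at x = +-64, y = +-44 mm. In its middle stands a white terminal block, 50 mm (x) x 24 mm (y), from 4 to 44 mm above the origin, with two brass discs 3 mm high on top: the part to grip, across its 24 mm. Origin at the centre of the plate's underside, z up.
- mat: Cork mat, fixed flat on the bench, 220 (x) x 190 (y) x 3 mm. Origin at the centre of its underside. The mat lies on one side of the box and the plate on the other; which is which varies.
- board: Bystander: loose green circuit board with two coils, 120 x 70 mm, 29 mm high, on the bench beyond the box. Origin at the centre of its underside.
- tin: Bystander: small round steel tin, 72 mm across, 35 mm high, beyond the box. Origin at the centre of its underside.
- inductor: Bystander: copper coil on a black former, 60 mm across, 36 mm high, beyond the box. Origin at the centre of its underside.
- hole0 (a point): Centre of the plate's 12 mm hole at x = 64, y = 44 mm in the plate's frame, level with its underside.
- thread0 (a point): Centre of the mouth of the box's threaded hole at x = 64, y = 44 mm in the box's frame, level with the rim, 60 mm above the bench.
- hole1 (a point): Centre of the plate's 12 mm hole at x = -64, y = 44 mm in the plate's frame, level with its underside.
- thread1 (a point): Centre of the mouth of the box's threaded hole at x = -64, y = 44 mm in the box's frame, level with the rim, 60 mm above the bench.
- hole2 (a point): Centre of the plate's 12 mm hole at x = -64, y = -44 mm in the plate's frame, level with its underside.
- thread2 (a point): Centre of the mouth of the box's threaded hole at x = -64, y = -44 mm in the box's frame, level with the rim, 60 mm above the bench.
- hole3 (a point): Centre of the plate's 12 mm hole at x = 64, y = -44 mm in the plate's frame, level with its underside.
- thread3 (a point): Centre of the mouth of the box's threaded hole at x = 64, y = -44 mm in the box's frame, level with the rim, 60 mm above the bench.
Mind the look-alikes: they are no part of the job. What is shaped like the plate but blue or purple is not meant.

How it is judged:
On the way, in this order (a step that is already met when the one before it is completed fails the run):
1. the lid lies flat on the cork mat, let go (horizontal distance between lid and mat below 0.05 m and height (world z) of lid below 0.008 m and angle between lid's own z axis and vertical below 0.06 rad and linear speed of lid below 0.02 m/s and contact force between lid and the fingers below 0.05 N), for 0.2 s.
2. the plate is lifted off the bench in the gripper (height (world z) of plate above 0.03 m and contact force between plate and the fingers above 0.5 N), for 0.2 s.
At the end, for the whole second after the job is handed in: Plate held still by the gripper alone, level within 4 deg, its holes 3-20 mm above the rim and each within 4 mm sideways of a threaded hole (either way round); lid let go, flat on the mat, centre within 50 mm of the mat's; board, tin and inductor within 20 mm of their starts (all of step 1 and ((horizontal distance between hole0 and thread0 below 0.004 m and horizontal distance between hole1 and thread1 below 0.004 m and horizontal distance between hole2 and thread2 below 0.004 m and horizontal distance between hole3 and thread3 below 0.004 m) or (horizontal distance between hole0 and thread2 below 0.004 m and horizontal distance between hole1 and thread3 below 0.004 m and horizontal distance between hole2 and thread0 below 0.004 m and horizontal distance between hole3 and thread1 below 0.004 m)) and z of hole0 in the frame of enclosure between 0.063 and 0.08 m and z of hole1 in the frame of enclosure between 0.063 and 0.08 m and z of hole2 in the frame of enclosure between 0.063 and 0.08 m and z of hole3 in the frame of enclosure between 0.063 and 0.08 m and angle between plate's own z axis and vertical below 0.07 rad and linear speed of plate below 0.01 m/s and angular speed of plate below 0.1 rad/s and contact force between plate and the fingers above 0.5 N and contact force between plate and enclosure below 0.05 N and contact force between plate and lid below 0.05 N and distance of each of board, tin, inductor from where it was at the start of the episode below 0.02 m); the arm keeps its last pose, push and grip.
It fails at once if the plate knocks against the box (contact force between plate and enclosure above 0.5 N).
It fails at once if the lid is dropped from more than 25 mm above the mat (height (world z) of lid above 0.028 m and horizontal distance between lid and enclosure above 0.1 m and contact force between lid and the fingers below 0.01 N and contact force between lid and the arm below 0.01 N).
It fails at once if the circuit board is pushed away (distance of board from where it was at the start of the episode above 0.02 m).
It fails at once if the steel tin is pushed away (distance of tin from where it was at the start of the episode above 0.02 m).
It fails at once if the inductor is pushed away (distance of inductor from where it was at the start of the episode above 0.02 m).
It also fails if it takes over 64 s, if anything falls off the work surface, if the arm or the gripper's body presses on something with over 40 N, if the wrist force passes 120 N, or if a joint passes its speed limit or range.

### The arm

A 7-joint arm with a two-finger parallel gripper is mounted at the origin on the work surface. World frame = base frame: x ahead of the robot, y to its left, z up, the work surface at z = 0. Lengths are in m, angles in rad, forces in N, time in s.
With the tool pointing down it reaches from about 0.425 to 0.925 m from the base axis. Payload 6.8 kg.
Tool frame: the origin (TCP) lies at the very end of the fingers, on their centre line; the grasp point (between the pads) lies 19 mm behind it; z points along the fingers, x is the direction in which the jaws open and shut, and the axes are right-handed (so a half turn about z gives the same grasp; the last joint's range is limited). The gripper opens to 85 mm and grips with 20 to 120 N. Pads are 22 mm wide; open, the fingers measure 114 mm over their backs; the gripper's body (76 mm by 85 mm) begins 54 mm behind the grasp point. The pads swing forward as they close: fully open they stand 13 mm farther back than shut.
Start: joints at [1.021, 0.477, 0.022, 1.555, -0.011, 1.109, -0.083], TCP at [0.289, -0.61, 0.231] pointing down, gripper open.
Joint ranges: [-2.96, 2.96], [-0.34, 2.1], [-1.41, 1.46], [0.24, 2.44], [-1.37, 4.51], [0.17, 1.92], [-2.96, 2.96]. Speed limits (rad/s): [2.39, 2.39, 3.14, 3.14, 3.14, 3.14, 3.14].

### API

Orientations are given as a unit quaternion [w, x, y, z].
In Python, from station import bot gives the robot as it stands.
- The arm moves only by the shell command python3 -m creep 'ROWS' [FORCE]. ROWS is JSON, a list that holds one entry, the list of rows, each a list of 7 numbers: the shift along the tool's x, y, z in cm, then the turn, a rotation vector about the tool's x, y, z in rad, then the opening, from 0 (shut) to 1 (fully open). In form: [[[dx, dy, dz, wx, wy, wz, claw], ...]]. A call has 1 to 10 rows; each row is the pose to reach, as a shift and turn from the pose commanded when the call began, along the tool's axes at that moment; what a row does not reach only later rows make up. A row lasts 1/8 s, in which the tool goes at most 62.5 mm and 10.7 degrees, less where a joint would pass 70% of its speed; a pose out of reach is approached as far as the arm can. A call with a gripper value outside its range is refused whole. The fingers move at their own pace and stop on an object; FORCE is the grip in N (left out, the last holds). Time passes only in rows, so rows that repeat a pose let the fingers close. It gives the time, the measured TCP pose, the force and the opening at its end, in the units of the state.
- bot.get_obs(): the state, without advancing time (a new reading comes with each control period).
- bot.read_camera(name): name is "scene" or "top" or "wrist"; returns (picture, depth): 400x640x3 uint8, blue, green, red; 400x640 float32, m along the optical axis (not along the pixel's ray), 0 where there is no reading.
- bot.calibration(name): a dict with "mtx" (3x3 intrinsics, pixels), "dist_coeffs" ([k1, k2, p1, p2, k3] as OpenCV has them; the pictures are not rectified), "rvec" (rotation vector, rad) and "tvec" (3), from world to camera coordinates, as OpenCV has them. Camera axes: x right, y down, z forward; pixel columns grow to the right and rows downward; lengths in m; the calibration is good to about 2 mm. A picture is of the moment at which its call begins: read the wrist's pose just before it. calibration takes no time and is no camera call; for the wrist camera it gives the pose at the moment of the call.
- bot.hand_in(): hands the job in, once; it reports no verdict.
Trained networks look in the newest picture that a camera, given by its name, has taken for a name from the list of things; names that differ only in an ending like _2 or _b are one class to them, and where a whole thing is asked for, a point or a joint stands for the part that bears it (a point fixed in the world has none). Each returns a list of dicts, best first, with "p" (0 to 1); they miss things now and then, are a little off and sometimes report something else, mostly with a low value. They report only what shows in the picture. A call takes as long as a camera call. They do not tell look-alikes from the thing itself.
- bot.find_in(camera, label): "xy" ([column, row] in pixels, amid what is visible of it).
- bot.silhouettes(camera, label): "mask" (400x640 bool, what is visible of it) and "xy" ([column, row] in pixels, amid what is visible of it).
The state is a dict: "t": time; "q": joint angles; "joint_vel": joint speeds; "joint_torque": joint torques, N m; "eef_pos": TCP position; "tool_rot": TCP orientation; "contact_force": force on the tool from outside, world axes, zero at the start; "torque": the same for the moment, N m; "gripper_width": opening from 0.0 (shut) to 1.0 (fully open).
Only numpy, scipy, OpenCV 4.12 (cv2) and the standard library are available. Lean on these libraries where they do the work, as an engineer would, in place of code of your own. Each camera call takes 0.05 s, during which the arm holds its last target.

## Working session

There is one attempt and no reset: what is moved stays moved. The work goes in short steps, Python scripts to look and compute and a shell command to move; the robot and the scene stay as the last step left them, time stands still between calls to the robot, and variables do not carry over. Pictures are saved under pics/ and viewed, and the job is handed in when it is done.

```bash
mkdir -p pics; ls; python3 - <<'E'
from station import bot
import cv2
o=bot.get_obs(); print({k:(v if not hasattr(v,'round') else v) for k,v in o.items()})
for n in ("scene","top"):
    im,d=bot.read_camera(n); cv2.imwrite(f"pics/{n}0.png",im)
    c=bot.calibration(n); print(n,c)
E
```

```text
pics
{'t': 0.0, 'q': array([ 1.02088918,  0.47778784,  0.0223187 ,  1.55646168, -0.01152512,
        1.10931417, -0.08309976]), 'joint_vel': array([-1.98560130e-06, -9.18138919e-05, -5.09807323e-04, -2.69583435e-04,
        5.72456448e-04,  1.03802826e-03, -1.20616440e-03]), 'joint_torque': array([ 8.53783931e-04, -5.96455264e+01,  1.60827219e+00, -2.81197840e+01,
        1.24734384e-02,  9.30140057e-03, -4.09488371e-05]), 'eef_pos': array([ 0.28835835, -0.60963922,  0.23032922]), 'tool_rot': array([-4.48015349e-04,  8.44866552e-01, -5.34976316e-01, -8.05634731e-04]), 'contact_force': array([-0.12070245, -0.1943257 , -0.69815913]), 'torque': array([-0.01582655, -0.00348017, -0.01562026]), 'gripper_width': 1.0002425786815596}
scene {'mtx': array([[365.88095441,   0.        , 320.19920065],
       [  0.        , 365.88095441, 199.88798005],
       [  0.        ,   0.        ,   1.        ]]), 'dist_coeffs': array([-0.05024214,  0.        ,  0.        ,  0.        ,  0.        ]), 'rvec': array([ 0.96476645,  2.43771938, -1.06776959]), 'tvec': array([ 0.42335375, -0.15627056,  1.3543516 ])}
top {'mtx': array([[364.31480951,   0.        , 321.20506339],
       [  0.        , 364.31480951, 200.47593514],
       [  0.        ,   0.        ,   1.        ]]), 'dist_coeffs': array([0.02612841, 0.        , 0.        , 0.        , 0.        ]), 'rvec': array([ 2.14941063, -2.12561988,  0.19886226]), 'tvec': array([-0.05708743,  0.54059905,  0.94233782])}
```

View pics/scene0.png

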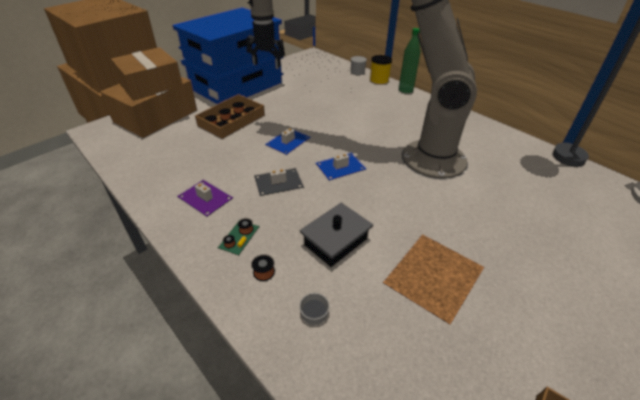

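View pics/top0.png

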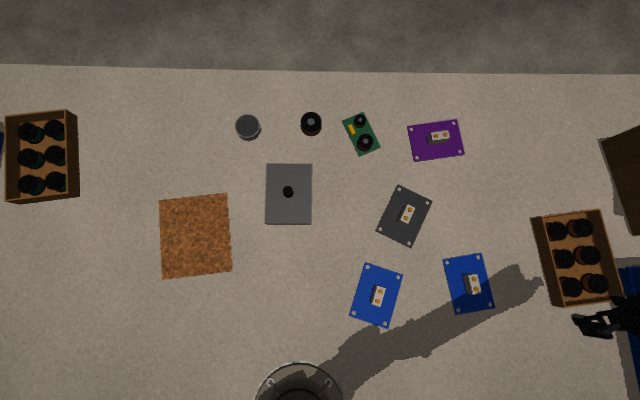

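The top view shows the lid at (288,193) and the mat at (195,236). Four things could be taken for the plate: dark steel (404,215), blue (376,295), blue (469,284) and purple (436,140). I choose the dark one at (404,215). Next I measure and check a close crop.

```bash
cat > h.py <<'E'
import numpy as np, cv2
from station import bot
def ray(cam,px,c=None):
    c=c or bot.calibration(cam)
    R,_=cv2.Rodrigues(np.array(c["rvec"])); t=np.array(c["tvec"]).reshape(3)
    u=cv2.undistortPoints(np.array(px,float).reshape(-1,1,2),c["mtx"],c["dist_coeffs"]).reshape(-1,2)
    d=np.c_[u,np.ones(len(u))]@R
    return -R.T@t,d
def at_z(cam,px,z,c=None):
    o,d=ray(cam,px,c); s=(z-o[2])/d[:,2]; return o+s[:,None]*d
def rect(cam,mask,z,c=None):
    cs,_=cv2.findContours(mask.astype(np.uint8),cv2.RETR_EXTERNAL,cv2.CHAIN_APPROX_NONE)
    k=max(cs,key=cv2.contourArea).reshape(-1,2)
    P=at_z(cam,k,z,c)[:,:2]
    (cx,cy),(w,h),a=cv2.minAreaRect((P*1000).astype(np.float32))
    if w<h: w,h,a=h,w,a+90
    return round(cx/1000,4),round(cy/1000,4),round(w,1),round(h,1),round((a+90)%180-90,2) # long-axis angle deg
E
python3 - <<'E'
from h import *
im,d=bot.read_camera("top")
Z={"lid":.063,"plate":.004,"mat":.003,"tin":.035,"inductor":.036,"board":0.0}
cv2.imwrite("pics/crop1.png",cv2.resize(im[150:260,140:450],None,fx=2.5,fy=2.5,interpolation=cv2.INTER_CUBIC))
for n,z in Z.items():
    for r in bot.silhouettes("top",n):
        m=r["mask"]
        if r["p"]<.2 or m.sum()<30: continue
        print(n,round(r["p"],2),np.round(r["xy"],1),m.sum(),rect("top",m,z), "z%.3f"%(np.median(d[m])))
# knob
E
```

```text
lid 0.8 [292.2 193.7] 2799 (0.5577, 0.0367, 166.9, 124.1, 0.24) z0.975
plate 0.87 [401.6 216.4] 1933 (0.5079, -0.284, 151.4, 109.8, -25.55) z1.028
plate 0.77 [436.9 138.9] 1802 (0.7329, -0.383, 148.8, 111.5, -81.4) z1.067
plate 0.72 [374.5 293.2] 2248 (0.292, -0.2029, 149.5, 111.8, -18.37) z0.990
plate 0.61 [468.3 283.8] 2316 (0.3254, -0.4546, 152.3, 113.7, 10.41) z0.998
mat 0.84 [193.4 235.7] 5538 (0.4486, 0.2959, 222.1, 193.3, 7.29) z1.012
mat 0.45 [291.4 195.1] 2869 (0.569, 0.0425, 176.8, 135.4, 0.81) z0.975
tin 0.63 [247.6 126.8] 548 (0.7552, 0.1583, 79.5, 68.8, 45.38) z1.053
tin 0.43 [289.9 189.6] 2781 (0.5638, 0.0388, 168.2, 128.0, 0.3) z0.975
inductor 0.68 [313.9 123.3] 412 (0.7653, -0.02, 68.8, 57.0, 0.88) z1.041
board 0.88 [362.3 134.1] 947 (0.7494, -0.1663, 121.6, 71.8, 24.28) z1.065
```

View pics/crop1.png

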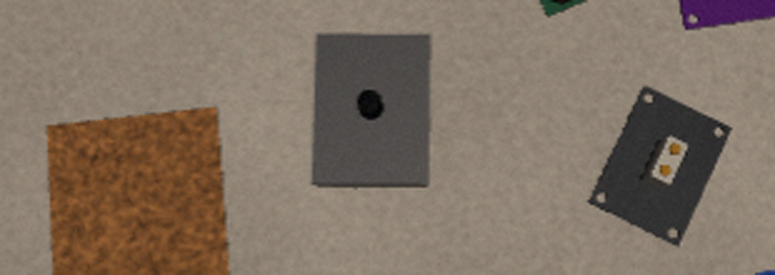

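The crop shows the dark plate with its white block and four holes, grey lid with black knob and the mat; the choice stands. Now a helper for tool-axis shifts, and my own check of the knob's position.

```bash
cat >> h.py <<'E'
from scipy.spatial.transform import Rotation as Ro
def pose():
    o=bot.get_obs(); q=np.array(o["tool_rot"]); return np.array(o["eef_pos"]),Ro.from_quat(q[[1,2,3,0]]),o
def shift(target,yaw_deg=None):
    """tool-frame shift (cm) and rotvec to tcp target, pointing down with jaw axis at yaw"""
    p,R,o=pose(); d=R.inv().apply(np.array(target)-p)*100
    x=R.as_matrix()[:,0]; y=np.degrees(np.arctan2(x[1],x[0]))
    if yaw_deg is None: yaw_deg=y
    T=Ro.from_euler("ZX",[yaw_deg,180],degrees=True)
    print("tcp",p.round(4),"yaw",y.round(2),"cm",d.round(2),"rv",(R.inv()*T).as_rotvec().round(4))
def show():
    p,R,o=pose(); x=R.as_matrix()[:,0]
    print("t",o["t"],"tcp",p.round(4),"yaw",np.degrees(np.arctan2(x[1],x[0])).round(2),"tilt",np.degrees(np.arccos(-R.as_matrix()[2,2])).round(2),"q",np.round(o["q"],2),"F",np.round(o["contact_force"],2),"g",round(float(o["gripper_width"]),3))
E
python3 - <<'E'
from h import *
im,d=bot.read_camera("top")
sub=im[184:200,280:297].astype(int).sum(2); yy,xx=np.where(sub<100)
print(len(yy),xx.mean()+280,yy.mean()+184)
print("knob mid",at_z("top",[[xx.mean()+280,yy.mean()+184]],.09))
p,R,o=pose(); c=bot.calibration("wrist")
Rc,_=cv2.Rodrigues(np.array(c["rvec"])); cp=-Rc.T@np.array(c["tvec"]).reshape(3)
print("wrist cam in tool",R.inv().apply(cp-p).round(3),"view",R.inv().apply(Rc[2]).round(3))
g=cv2.cvtColor(im,cv2.COLOR_BGR2HSV)
m=np.zeros((400,640),bool); s=(g[...,1]<40)&(g[...,2]<115); m[155:232,258:320]=s[155:232,258:320]
print("lid",m.sum(),rect("top",m,.063))
m=np.zeros((400,640),bool); s=(g[...,1]>120); m[180:290,150:240]=s[180:290,150:240]
print("mat",m.sum(),rect("top",m,.003))
shift([.557,.037,.25])
E
```

```text
92 287.55434782608694 191.5
knob mid [[0.55635619 0.03730633 0.09      ]]
wrist cam in tool [ 0.001 -0.077 -0.142] view [-0.     0.3    0.954]
lid 2743 (0.5574, 0.0381, 166.4, 122.9, 0.84)
mat 5432 (0.4482, 0.2979, 218.7, 188.5, 7.29)
tcp [ 0.2886 -0.6102  0.2313] yaw -64.68 cm [-47.03 -51.93  -1.87] rv [-0.      0.0001 -0.    ]
```

```bash
python3 -m creep '[[[-6,-6,-2,0,0,0,1],[-47,-52,-2,0,0,0,1],[-47,-52,-2,0,0,0,1],[-47,-52,-2,0,0,0,1],[-47,-52,-2,0,0,0,1],[-47,-52,-2,0,0,0,1],[-47,-52,-2,0,0,0,1],[-47,-52,-2,0,0,0,1],[-47,-52,-2,0,0,0,1],[-47,-52,-2,0,0,0,1]]]'
python3 -c "
from h import *
show(); shift([.5565,.0375,.25])"
```

```text
t: 1.75
eef_pos: [0.5282, -0.0329, 0.2511]
tool_rot: [-0.0, 0.845, -0.535, 0.001]
contact_force: [0.5, -0.1, 0.2]
gripper_width: 1.0
t 1.75 tcp [ 0.5282 -0.0329  0.2511] yaw -64.71 tilt 0.06 q [ 0.22  0.24 -0.32  1.86  0.09  1.05 -1.27] F [ 0.54 -0.1   0.2 ] g 1.0
tcp [ 0.5282 -0.0329  0.2511] yaw -64.71 cm [-5.15 -5.56  0.11] rv [-0.0008 -0.0008  0.    ]
```

```bash
python3 -m creep '[[[-5.15,-5.55,0,0,0,0,1],[-5.15,-5.55,0,0,0,0,1],[-5.15,-5.55,0,0,0,0,1]]]'
python3 - <<'E'
from h import *
show()
im,d=bot.read_camera("wrist"); cv2.imwrite("pics/w1.png",im)
E
```

```text
t: 2.12
eef_pos: [0.5557, 0.0361, 0.2505]
tool_rot: [0.0, 0.845, -0.534, -0.0]
contact_force: [1.0, -0.7, -0.9]
gripper_width: 1.006
t 2.125 tcp [0.5557 0.0361 0.2505] yaw -64.59 tilt 0.02 q [ 0.11  0.29 -0.35  1.8   0.11  1.07 -1.41] F [ 1.   -0.67 -0.88] g 1.006
```

View pics/w1.png

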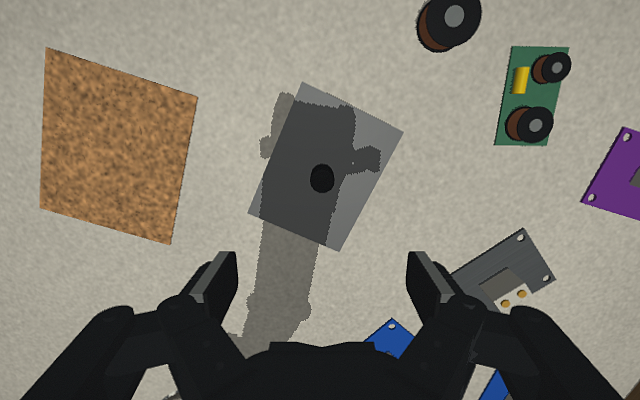

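The wrist view shows the lid with corners near (302,82), (403,131), (340,251), (248,213), its knob at (322,178), and the whole mat at left. I measure with this view too.

```bash
python3 - <<'E'
from h import *
im,d=bot.read_camera("wrist"); c=bot.calibration("wrist")
P=at_z("wrist",[[302,82],[403,131],[340,251],[248,213]],.063,c); print(P.round(4).tolist(),P.mean(0).round(4))
m=np.zeros((400,640),bool); m[155:200,305:340]=im[155:200,305:340].astype(int).sum(2)<75
n,l,st,ce=cv2.connectedComponentsWithStats(m.astype(np.uint8)); i=1+st[1:,4].argmax(); print(st[i],ce[i],at_z("wrist",[ce[i]],.09,c), at_z("wrist",[ce[i]],.099,c))
for n,z in (("lid",.063),("mat",.003)):
    r=bot.silhouettes("wrist",n)
    if r: print(n,round(r[0]["p"],2),np.round(r[0]["xy"]),rect("wrist",r[0]["mask"],z,c))
shift([.5565,.0375,.072])
E
```

```text
[[0.6401, 0.0948, 0.063], [0.6415, -0.0271, 0.063], [0.4793, -0.0293, 0.063], [0.4778, 0.0938, 0.063]] [0.5597 0.033  0.063 ]
[309 163  24  29 546] [320.38278388 177.25274725] [[0.56076048 0.0360652  0.09      ]] [[0.56269388 0.03693921 0.099     ]]
lid 0.9 [320. 166.] (0.5601, 0.0357, 165.8, 125.0, 0.45)
mat 0.26 [321. 164.] (0.5481, 0.0303, 195.4, 148.7, 0.14)
tcp [0.5554 0.0333 0.2506] yaw -64.88 cm [-0.35 -0.29 17.86] rv [ 0.0006 -0.0009 -0.    ]
```

Top and wrist agree within 4 mm; I take the mean (0.5588, 0.036) and descend to TCP z of about 0.069.

```bash
python3 -c "
from h import *
show(); shift([.5588,.036,.069])"
python3 -m creep '[[[-0.1,-0.3,6,0,0,0,1],[-0.1,-0.3,11,0,0,0,1],[-0.1,-0.3,15,0,0,0,1],[-0.1,-0.3,18.1,0,0,0,1],[-0.1,-0.3,18.1,0,0,0,1],[-0.1,-0.3,18.1,0,0,0,0],[-0.1,-0.3,18.1,0,0,0,0],[-0.1,-0.3,18.1,0,0,0,0],[-0.1,-0.3,18.1,0,0,0,0],[-0.1,-0.3,18.1,0,0,0,0]]]' 40
python3 -c "
from h import *
show();cv2.imwrite('pics/w2.png',bot.read_camera('wrist')[0])"
```

```text
t 2.325 tcp [0.5554 0.0333 0.2506] yaw -64.88 tilt 0.06 q [ 0.12  0.29 -0.35  1.8   0.11  1.07 -1.41] F [ 0.33 -0.84  0.35] g 1.001
tcp [0.5554 0.0333 0.2506] yaw -64.88 cm [-0.12 -0.44 18.16] rv [ 0.0006 -0.0009 -0.    ]
t: 3.58
eef_pos: [0.5587, 0.0378, 0.0708]
tool_rot: [-0.0, 0.845, -0.535, 0.001]
contact_force: [-1.2, -0.5, 6.0]
gripper_width: 0.291
t 3.575 tcp [0.5587 0.0378 0.0708] yaw -64.69 tilt 0.09 q [ 0.06  0.51 -0.31  1.95  0.23  0.71 -1.51] F [-1.16 -0.45  5.98] g 0.291
```

View pics/w2.png

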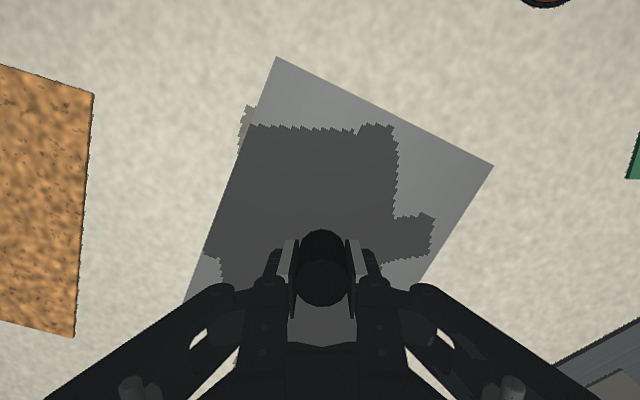

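The knob is between the pads at (322,265), opening 0.29, about 25 mm. Lift.

```bash

python3 -m creep '[[[0,0,-1,0,0,0,0],[0,0,-3,0,0,0,0],[0,0,-6,0,0,0,0],[0,0,-8,0,0,0,0],[0,0,-8,0,0,0,0],[0,0,-8,0,0,0,0]]]'
python3 - <<'E'
from h import *
show();im,d=bot.read_camera('scene');cv2.imwrite('pics/s2.png',cv2.resize(im[130:330,220:500],None,fx=2.5,fy=2.5))
shift([.448,.297,.12],-64.7+7.3)
E
```

```text
t: 4.38
eef_pos: [0.5574, 0.0377, 0.1489]
tool_rot: [0.0, 0.845, -0.535, -0.0]
contact_force: [-0.6, -0.2, -2.4]
gripper_width: 0.287
t 4.375 tcp [0.5574 0.0377 0.1489] yaw -64.69 tilt 0.07 q [ 0.09  0.4  -0.34  1.9   0.17  0.87 -1.46] F [-0.61 -0.23 -2.38] g 0.287
tcp [0.5572 0.0377 0.1486] yaw -64.68 cm [-28.1   -1.22   2.87] rv [ 0.0017  0.0007 -0.1271]
```

View pics/s2.png

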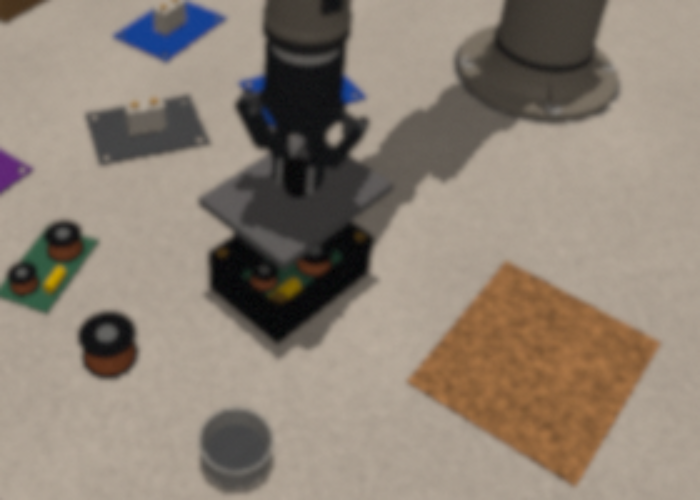

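The lid is held level, about 70 mm above the box (scene crop, 295,200). Move over the mat.

```bash

python3 -m creep '[[[-4,-0.2,0,0,0,-0.02,0],[-9,-0.4,0.5,0,0,-0.04,0],[-14,-0.6,1,0,0,-0.06,0],[-19,-0.8,2,0,0,-0.09,0],[-24,-1,3,0,0,-0.11,0],[-28.1,-1.2,3,0,0,-0.127,0],[-28.1,-1.2,3,0,0,-0.127,0],[-28.1,-1.2,3,0,0,-0.127,0],[-28.1,-1.2,3,0,0,-0.127,0]]]'
python3 - <<'E'
from h import *
show();shift([.448,.297,.024],-57.4)
c=bot.calibration("wrist"); im,d=bot.read_camera('wrist');cv2.imwrite('pics/w3.png',im)
im,d=bot.read_camera('top');cv2.imwrite('pics/t3.png',im)
E
```

```text
t: 5.55
eef_pos: [0.4493, 0.2954, 0.1191]
tool_rot: [0.001, 0.877, -0.481, 0.0]
contact_force: [-0.5, 0.0, -2.0]
gripper_width: 0.293
t 5.55 tcp [0.4493 0.2954 0.1191] yaw -57.55 tilt 0.07 q [-0.35  0.43 -0.44  1.96  0.25  0.8  -1.93] F [-0.49  0.02 -2.04] g 0.293
tcp [0.4493 0.2954 0.1191] yaw -57.55 cm [-0.21  0.01  9.51] rv [ 0.001  -0.0008 -0.0025]
```

View pics/w3.png

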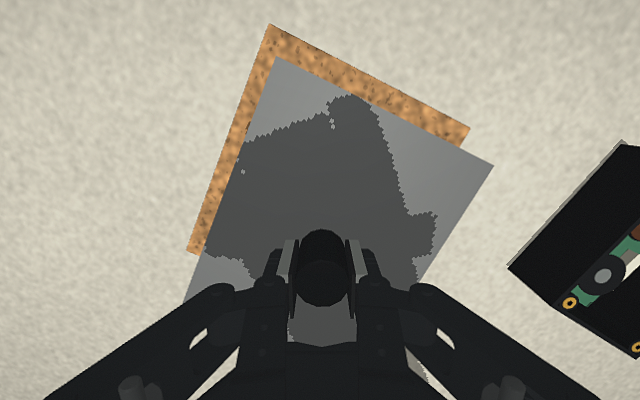

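View pics/t3.png

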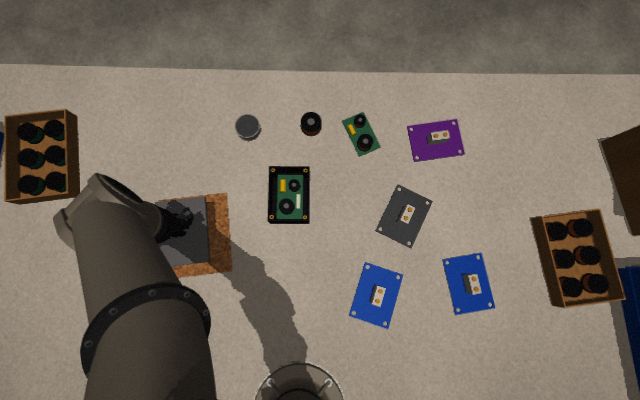

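The lid is over the mat with its edges parallel to it, and the box is open (top, 289,195). Lower.

```bash

python3 -m creep '[[[-0.2,0,3,0,0,0,0],[-0.2,0,6,0,0,0,0],[-0.2,0,8,0,0,0,0],[-0.2,0,9,0,0,0,0],[-0.2,0,9.3,0,0,0,0],[-0.2,0,9.5,0,0,0,0],[-0.2,0,9.5,0,0,0,0],[-0.2,0,9.5,0,0,0,0]]]'
python3 -c "
from h import *
show()"
```

```text
t: 6.65
eef_pos: [0.4479, 0.2989, 0.0251]
tool_rot: [-0.0, 0.877, -0.48, 0.0]
contact_force: [-0.0, 0.7, -2.1]
gripper_width: 0.293
t 6.65 tcp [0.4479 0.2989 0.0251] yaw -57.41 tilt 0.05 q [-0.41  0.57 -0.37  2.01  0.35  0.62 -2.02] F [-0.01  0.68 -2.11] g 0.293
```

```bash

python3 -m creep '[[[0,0,0.15,0,0,0,0],[0,0,0.3,0,0,0,0],[0,0,0.3,0,0,0,0]]]'
python3 -c "
from h import *
show()"
```

```text
t: 7.02
eef_pos: [0.4477, 0.2987, 0.0218]
tool_rot: [0.0, 0.877, -0.48, 0.0]
contact_force: [-1.4, -0.4, 3.1]
gripper_width: 0.295
t 7.025 tcp [0.4477 0.2987 0.0218] yaw -57.41 tilt 0.01 q [-0.41  0.58 -0.37  2.01  0.35  0.61 -2.02] F [-1.37 -0.44  3.12] g 0.295
```

The force turned upward: the lid is on the mat. Open, then rise.

```bash

python3 -m creep '[[[0,0,0,0,0,0,1],[0,0,0,0,0,0,1],[0,0,0,0,0,0,1],[0,0,0,0,0,0,1],[0,0,-1,0,0,0,1],[0,0,-4,0,0,0,1],[0,0,-10,0,0,0,1],[0,0,-16,0,0,0,1],[0,0,-20,0,0,0,1],[0,0,-20,0,0,0,1]]]'
python3 - <<'E'
from h import *
show(); c=bot.calibration("wrist")
im,d=bot.read_camera('wrist');cv2.imwrite('pics/w4.png',im)
for n,z in (("lid",.014),("mat",.003)):
    r=bot.silhouettes("wrist",n)
    if r: print(n,round(r[0]["p"],2),np.round(r[0]["xy"]),rect("wrist",r[0]["mask"],z,c))
E
```

```text
t: 8.28
eef_pos: [0.4492, 0.3002, 0.2259]
tool_rot: [-0.003, 0.877, -0.48, 0.002]
contact_force: [0.2, -0.0, -0.6]
gripper_width: 1.0
t 8.275 tcp [0.4492 0.3002 0.2259] yaw -57.42 tilt 0.44 q [-0.3   0.3  -0.48  1.86  0.16  1.01 -1.86] F [ 0.15 -0.01 -0.56] g 1.0
lid 0.97 [320. 166.] (0.4488, 0.2978, 164.3, 124.1, 7.45)
mat 0.72 [284. 133.] (0.4498, 0.2977, 220.2, 190.6, 7.54)
```

View pics/w4.png

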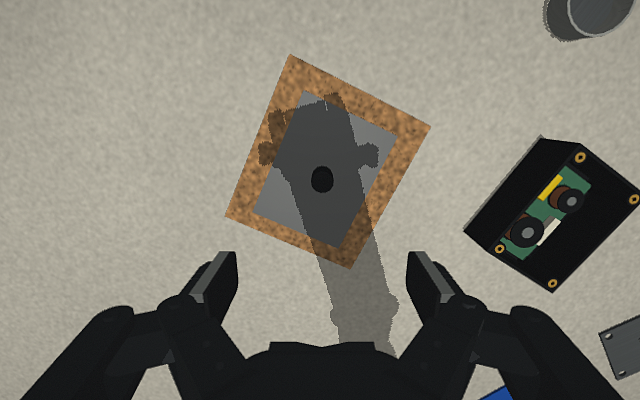

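The lid lies centred on the mat (rectangle centres 1 mm apart) with the knob at (322,179). Move on over the open box to measure the inserts.

```bash
python3 -c "
from h import *
shift([.558,.0365,.25],-90)"
```

```text
tcp [0.4471 0.2981 0.221 ] yaw -57.41 cm [28.02  4.75 -2.88] rv [ 0.0011 -0.0007  0.5687]
```

```bash

python3 -m creep '[[[5,0.8,-2.9,0,0,0.1,1],[10,1.7,-2.9,0,0,0.2,1],[15,2.5,-2.9,0,0,0.3,1],[20,3.4,-2.9,0,0,0.4,1],[25,4.2,-2.9,0,0,0.5,1],[28,4.75,-2.9,0,0,0.569,1],[28,4.75,-2.9,0,0,0.569,1],[28,4.75,-2.9,0,0,0.569,1]]]'
python3 - <<'E'
from h import *
show(); bot.read_camera('top'); show()
im,d=bot.read_camera('wrist');cv2.imwrite('pics/w5.png',im)
E
```

```text
t: 9.43
eef_pos: [0.5578, 0.039, 0.25]
tool_rot: [0.0, 0.708, -0.706, -0.001]
contact_force: [-0.4, 0.0, -0.8]
gripper_width: 1.002
t 9.425 tcp [0.5578 0.039  0.25  ] yaw -89.86 tilt 0.1 q [ 0.02  0.28 -0.25  1.8   0.08  1.07 -1.82] F [-0.38  0.04 -0.76] g 1.002
t 9.475 tcp [0.5578 0.0393 0.2502] yaw -89.82 tilt 0.07 q [ 0.02  0.28 -0.25  1.8   0.08  1.07 -1.82] F [ 0.78 -0.12  1.32] g 1.001
```

View pics/w5.png

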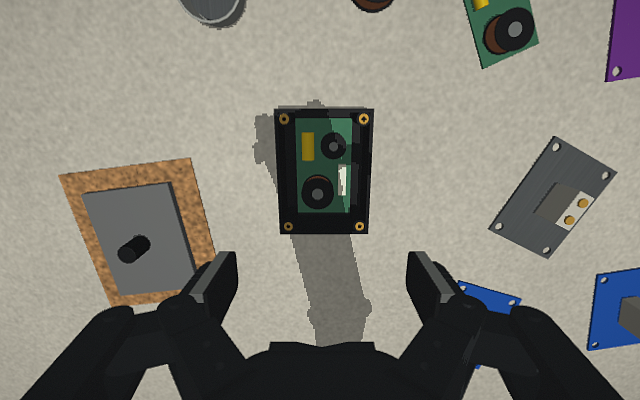

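Inserts sit near (284,119), (364,119), (289,226), (360,226); the plate is wholly visible at (553,200) with its four holes.

```bash
cat >> h.py <<'E'
def fit(P,hx=.064,hy=.044):
    """P: 4x2 any order -> centre, long-axis angle deg (mod 180), residuals mm"""
    from itertools import permutations
    M=np.array([[hx,hy],[-hx,hy],[-hx,-hy],[hx,-hy]]); best=None
    for p in permutations(range(4)):
        Q=P[list(p)]; c=Q.mean(0); A=(Q-c); H=M.T@A; a=np.arctan2(H[0,1]-H[1,0],H[0,0]+H[1,1])
        r=np.array([[np.cos(a),-np.sin(a)],[np.sin(a),np.cos(a)]])
        e=np.linalg.norm(A-M@r.T,axis=1)
        if best is None or e.sum()<best[2].sum(): best=(c,np.degrees(a),e)
    c,a,e=best; return c.round(4),round((a+90)%180-90,2),(e*1000).round(2)
def gold(im,xy,r=9):
    out=[]
    for x,y in xy:
        s=im[y-r:y+r+1,x-r:x+r+1]; g=cv2.cvtColor(s,cv2.COLOR_BGR2HSV)
        m=((g[...,1]>90)&(g[...,2]>70)&(abs(g[...,0].astype(int)-20)<9)).astype(np.uint8)
        (cx,cy),_=cv2.minEnclosingCircle(cv2.findNonZero(m)); out.append([cx+x-r,cy+y-r])
    return np.array(out)
def bright(im,xy,r=7):
    out=[]
    for x,y in xy:
        s=cv2.cvtColor(im[y-r:y+r+1,x-r:x+r+1],cv2.COLOR_BGR2GRAY).astype(np.uint8)
        _,m=cv2.threshold(s,0,1,cv2.THRESH_OTSU)
        n,l,st,ce=cv2.connectedComponentsWithStats(m); i=l[r,r]
        out.append([ce[i][0]+x-r,ce[i][1]+y-r]); print("area",st[i,4],end=" ")
    print(); return np.array(out)
E
python3 - <<'E'
from h import *
im,d=bot.read_camera('wrist'); c=bot.calibration("wrist")
G=gold(im,[(284,119),(364,119),(289,226),(360,226)]); print(G.round(1).tolist())
print("box",fit(at_z("wrist",G,.06,c)[:,:2]))
H=bright(im,[(557,146),(607,173),(498,227),(546,251)]);print(H.round(1).tolist())
print("plate",fit(at_z("wrist",H,.002,c)[:,:2]))
it,_=bot.read_camera('top')
c=bot.calibration("top")
cv2.imwrite("pics/t5.png",cv2.resize(it[140:260,250:450],None,fx=4,fy=4))
E
```

```text
[[283.4, 118.9], [363.5, 118.5], [287.8, 226.1], [359.0, 226.0]]
box (array([0.5596, 0.0362]), np.float64(0.29), array([0.23, 0.03, 0.06, 0.29]))
area 37 area 29 area 28 area 25 
[[555.0, 146.8], [604.2, 175.0], [497.8, 225.7], [545.4, 249.3]]
plate (array([ 0.5106, -0.2862]), np.float64(-26.05), array([0.45, 0.17, 0.56, 0.15]))
```

View pics/t5.png

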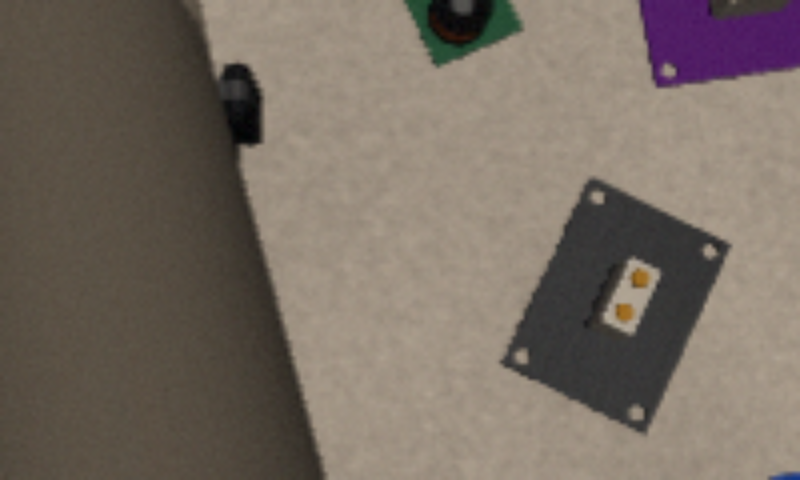

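```bash
python3 -c "
from h import *
shift([.510,-.285,.25],-116)"
```

```text
tcp [0.558  0.0388 0.2506] yaw -89.86 cm [32.36  4.88  0.05] rv [3.000e-04 4.000e-04 4.562e-01]
```

```bash

python3 -m creep '[[[5,0.7,0,0,0,0.08,1],[10,1.5,0,0,0,0.16,1],[15,2.3,0,0,0,0.24,1],[20,3.1,0,0,0,0.32,1],[25,3.9,0,0,0,0.4,1],[30,4.6,0,0,0,0.456,1],[32.4,4.9,0,0,0,0.456,1],[32.4,4.9,0,0,0,0.456,1],[32.4,4.9,0,0,0,0.456,1]]]'
python3 - <<'E'
from h import *
show()
im,d=bot.read_camera('wrist');cv2.imwrite('pics/w6.png',im)
E
```

```text
t: 10.75
eef_pos: [0.51, -0.2849, 0.2506]
tool_rot: [0.0, -0.53, 0.848, 0.0]
contact_force: [0.6, 0.2, 0.6]
gripper_width: 1.002
t 10.75 tcp [ 0.51   -0.2849  0.2506] yaw -116.01 tilt 0.06 q [ 0.41  0.31 -0.01  1.76  0.    1.07 -1.62] F [0.61 0.21 0.63] g 1.002
```

View pics/w6.png

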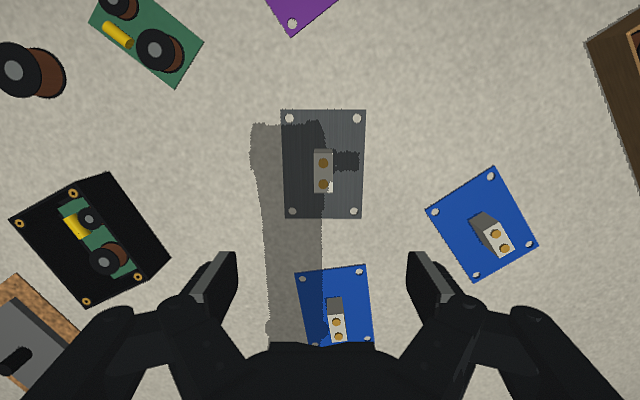

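The dark plate is below at (323,164), with holes at (290,118), (357,118), (292,211), (355,211).

```bash

python3 - <<'E'
from h import *
im,d=bot.read_camera('wrist'); c=bot.calibration("wrist")
H=bright(im,[(290,118),(357,118),(292,211),(355,211)]);print(H.round(1).tolist())
print("plate",fit(at_z("wrist",H,.002,c)[:,:2]))
shift([.510,-.285,.014],-116)
E
```

```text
area 61 area 59 area 39 area 38 
[[289.1, 117.6], [356.5, 117.9], [292.1, 210.6], [353.3, 210.4]]
plate (array([ 0.5104, -0.2869]), np.float64(-25.97), array([0.26, 0.35, 0.42, 0.49]))
tcp [ 0.51   -0.2848  0.2507] yaw -115.97 cm [ 4.000e-02 -1.000e-02  2.367e+01] rv [0.0001 0.0008 0.0005]
```

```bash

python3 -m creep '[[[0.15,-0.1,6,0,0,0,1],[0.15,-0.1,12,0,0,0,1],[0.15,-0.1,17,0,0,0,1],[0.15,-0.1,20,0,0,0,1],[0.15,-0.1,22,0,0,0,1],[0.15,-0.1,23.6,0,0,0,1],[0.15,-0.1,23.6,0,0,0,1],[0.15,-0.1,23.6,0,0,0,1]]]'
python3 - <<'E'
from h import *
show()
im,d=bot.read_camera('wrist');cv2.imwrite('pics/w7.png',im)
E
```

```text
t: 11.85
eef_pos: [0.5103, -0.2886, 0.0154]
tool_rot: [0.0, -0.529, 0.849, -0.001]
contact_force: [0.6, 0.1, 0.2]
gripper_width: 1.001
t 11.85 tcp [ 0.5103 -0.2886  0.0154] yaw -116.12 tilt 0.08 q [ 0.42  0.61 -0.01  1.92  0.01  0.61 -1.63] F [0.57 0.09 0.22] g 1.001
```

View pics/w7.png

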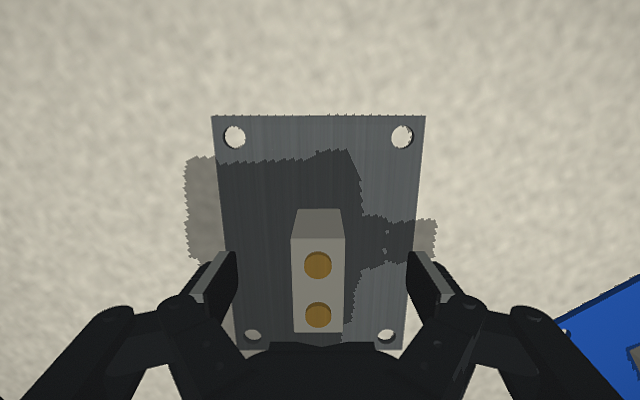

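The white block with its two discs (318,265), (318,315) is centred between the open pads. Close.

```bash

python3 -m creep '[[[0,0,0,0,0,0,0],[0,0,0,0,0,0,0],[0,0,0,0,0,0,0],[0,0,0,0,0,0,0],[0,0,0,0,0,0,0],[0,0,0,0,0,0,0]]]' 80
python3 -c "
from h import *
show()"
```

```text
t: 12.65
eef_pos: [0.5101, -0.2885, 0.0151]
tool_rot: [0.0, -0.529, 0.849, -0.0]
contact_force: [0.2, 0.7, 5.1]
gripper_width: 0.264
t 12.65 tcp [ 0.5101 -0.2885  0.0151] yaw -116.13 tilt 0.05 q [ 0.42  0.61 -0.01  1.92  0.01  0.61 -1.63] F [0.21 0.66 5.07] g 0.264
```

```bash

python3 -m creep '[[[0,0,-1,0,0,0,0],[0,0,-3,0,0,0,0],[0,0,-7,0,0,0,0],[0,0,-11,0,0,0,0],[0,0,-15,0,0,0,0],[0,0,-15,0,0,0,0],[0,0,-15,0,0,0,0]]]'
python3 - <<'E'
from h import *
show()
im,d=bot.read_camera('wrist');cv2.imwrite('pics/w8.png',im)
im,d=bot.read_camera('scene');cv2.imwrite('pics/s8.png',cv2.resize(im[100:300,200:480],None,fx=2.5,fy=2.5))
E
```

```text
t: 13.52
eef_pos: [0.5089, -0.2883, 0.1645]
tool_rot: [-0.0, -0.529, 0.849, 0.0]
contact_force: [-0.2, 0.4, -2.9]
gripper_width: 0.266
t 13.525 tcp [ 0.5089 -0.2883  0.1645] yaw -116.14 tilt 0.04 q [ 0.42  0.4  -0.01  1.84  0.    0.9  -1.62] F [-0.22  0.36 -2.93] g 0.266
```

View pics/w8.png

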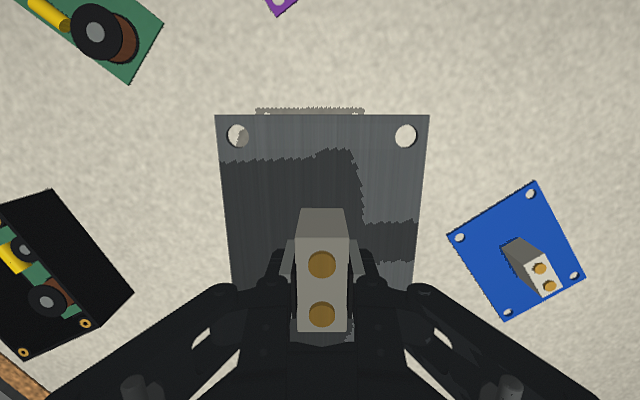

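View pics/s8.png

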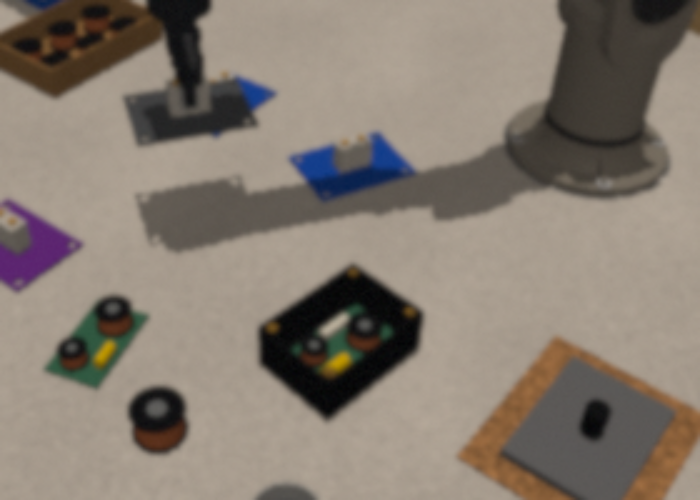

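The plate hangs in the gripper, well clear of the bench (scene crop, 190,110), and its far holes show at (238,135) and (405,136). I work out its pose in the tool frame from the holes and check its level with the depth.

```bash
cat >> h.py <<'E'
def plate_in_tool(seeds,off=.015,r=13,rot=180):
    im,d=bot.read_camera("wrist"); c=bot.calibration("wrist"); p,R,o=pose()
    H=[]
    for x,y in seeds:
        s=im[y-r:y+r+1,x-r:x+r+1]
        H.append((x,y))
    Rc,_=cv2.Rodrigues(np.array(c["rvec"])); t=np.array(c["tvec"]).reshape(3)
    # plane of plate top from depth
    K=c["mtx"]; yy,xx=np.mgrid[145:205:3,245:400:3]; px=np.c_[xx.ravel(),yy.ravel()].astype(float)
    u=cv2.undistortPoints(px.reshape(-1,1,2),K,c["dist_coeffs"]).reshape(-1,2)
    z=d[yy.ravel(),xx.ravel()]; k=z>0
    W=(np.c_[u,np.ones(len(u))]*z[:,None]-t)@Rc; W=W[k]
    A=np.c_[W[:,:2],np.ones(len(W))]; s,*_=np.linalg.lstsq(A,W[:,2],rcond=None)
    for _ in range(5):
        e=abs(A@s-W[:,2]); g=e<max(2.5*np.median(e),1e-4); s,*_=np.linalg.lstsq(A[g],W[g,2],rcond=None)
    print("tilt deg",np.degrees(np.arctan(s[:2])).round(2),"top z at tcp",(np.r_[p[:2],1]@s).round(4),"tcp z",p[2].round(4),"rms",e[g].std().round(5))
    return im,c,p,R
E
python3 - <<'E'
from h import *
im,c,p,R=plate_in_tool([(238,135),(405,136)])
# ellipse fit of holes via edges at top surface
g=cv2.cvtColor(im,cv2.COLOR_BGR2GRAY)
zt=p[2]-.015+.004
def hole(x,y,r=16):
    s=cv2.resize(g[y-r:y+r+1,x-r:x+r+1],None,fx=8,fy=8,interpolation=cv2.INTER_CUBIC)
    return s
cv2.imwrite("pics/hl.png",np.hstack([hole(238,135),hole(405,136)]))
# plate top far corners
cors=at_z("wrist",[[215,115.5],[429,115.5]],zt,c); print("corners in tool mm",(R.inv().apply(cors-p)*1000).round(1))
hs=at_z("wrist",[[238,136],[405.5,136]],zt-.002,c); print("holes in tool mm",(R.inv().apply(hs-p)*1000).round(1))
E
```

```text
tilt deg [-0.12 -0.  ] top z at tcp 0.1514 tcp z 0.1633 rms 0.00028
corners in tool mm [[-53.7 -74.   10.8]
 [ 54.7 -74.   10.8]]
holes in tool mm [[-43.5 -63.6  12.8]
 [ 44.2 -63.6  12.8]]
```

View pics/hl.png

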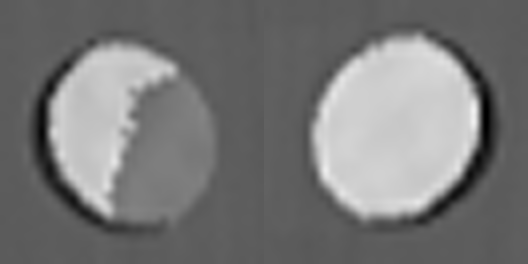

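The plate is level (0.1°) and its holes lie at (∓44, −64) mm in the tool frame, so it is centred within about 0.5 mm. Carry it high to over the box.

```bash
python3 -c "
from h import *
shift([.560,.0366,.165],-89.7)"
```

```text
tcp [ 0.5086 -0.2881  0.1633] yaw -116.14 cm [-31.42   9.69  -0.15] rv [ 0.0027  0.0005 -0.4615]
```

```bash

python3 -m creep '[[[-3,1,0,0,0,-0.04,0],[-7,2.1,0,0,0,-0.1,0],[-11,3.4,0,0,0,-0.16,0],[-15,4.6,0,0,0,-0.22,0],[-19,5.9,0,0,0,-0.28,0],[-23,7.1,0,0,0,-0.34,0],[-27,8.3,0,0,0,-0.4,0],[-30,9.3,0,0,0,-0.44,0],[-31.4,9.7,0,0,0,-0.4615,0],[-31.4,9.7,0,0,0,-0.4615,0]]]'
python3 -m creep '[[[0,0,0,0,0,0,0],[0,0,0,0,0,0,0],[0,0,0,0,0,0,0]]]'
python3 - <<'E'
from h import *
show()
im,d=bot.read_camera('wrist');cv2.imwrite('pics/w9.png',im)
E
```

```text
t: 14.92
eef_pos: [0.5606, 0.0363, 0.164]
tool_rot: [0.0, 0.709, -0.705, -0.0]
contact_force: [0.4, -0.5, -2.6]
gripper_width: 0.27
t: 15.3
eef_pos: [0.5608, 0.0351, 0.1647]
tool_rot: [0.0, 0.708, -0.706, 0.0]
contact_force: [0.7, -0.5, -2.7]
gripper_width: 0.268
t 15.3 tcp [0.5608 0.0351 0.1647] yaw -89.79 tilt 0.02 q [-0.    0.38 -0.21  1.88  0.1   0.89 -1.83] F [ 0.69 -0.51 -2.68] g 0.268
```

View pics/w9.png

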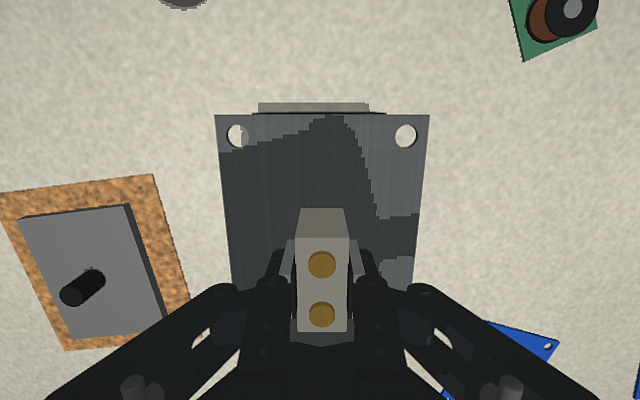

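The plate is over the box, whose far wall shows just beyond the plate edge (rows 103–115, columns 253–385). Descend to a gap of 30 mm and look through the holes.

```bash

python3 -m creep '[[[0,0,2,0,0,0,0],[0,0,4,0,0,0,0],[0,0,5.5,0,0,0,0],[0,0,6,0,0,0,0],[0,0,6,0,0,0,0],[0,0,6,0,0,0,0]]]'
python3 - <<'E'
from h import *
show()
im,d=bot.read_camera('wrist');show();cv2.imwrite('pics/w10.png',cv2.resize(im[90:220,200:450],None,fx=3,fy=3,interpolation=cv2.INTER_CUBIC))
E
```

```text
t: 16.1
eef_pos: [0.5614, 0.0361, 0.1053]
tool_rot: [-0.001, 0.709, -0.705, 0.0]
contact_force: [-0.8, 0.1, -2.5]
gripper_width: 0.272
t 16.1 tcp [0.5614 0.0361 0.1053] yaw -89.7 tilt 0.08 q [-0.01  0.46 -0.2   1.93  0.13  0.77 -1.86] F [-0.82  0.11 -2.45] g 0.272
t 16.15 tcp [0.5614 0.0361 0.1053] yaw -89.7 tilt 0.08 q [-0.01  0.46 -0.2   1.93  0.13  0.77 -1.86] F [ 0.44 -0.47 -2.37] g 0.266
```

View pics/w10.png

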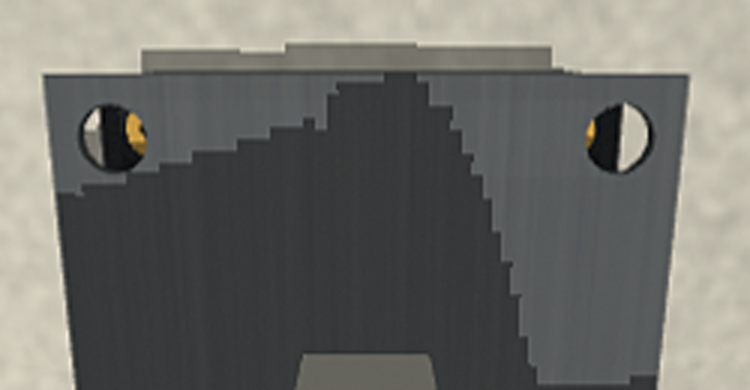

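Through both holes the brass inserts show on the inner sides, (143,128) and about (585,132) in the crop. That is as the parallax at a 30 mm gap predicts. Lower the last 20 mm gently.

```bash

python3 -m creep '[[[0,0,0.5,0,0,0,0],[0,0,1,0,0,0,0],[0,0,1.5,0,0,0,0],[0,0,1.8,0,0,0,0],[0,0,2,0,0,0,0],[0,0,2,0,0,0,0],[0,0,2,0,0,0,0]]]'
python3 - <<'E'
from h import *
show()
im,c,p,R=plate_in_tool([(238,135),(405,136)])
show();cv2.imwrite('pics/w11.png',np.hstack([cv2.resize(im[115:156,x-20:x+21],None,fx=9,fy=9,interpolation=cv2.INTER_CUBIC) for x in (238,405)]))
cv2.imwrite('pics/w11f.png',im)
E
```

```text
t: 17.02
eef_pos: [0.561, 0.0361, 0.0847]
tool_rot: [-0.0, 0.709, -0.705, 0.0]
contact_force: [0.1, 0.9, -2.3]
gripper_width: 0.265
t 17.025 tcp [0.561  0.0361 0.0847] yaw -89.7 tilt 0.01 q [-0.02  0.49 -0.2   1.94  0.14  0.73 -1.86] F [ 0.08  0.88 -2.3 ] g 0.265
tilt deg [ 0.05 -0.11] top z at tcp 0.0729 tcp z 0.0848 rms 0.00029
t 17.075 tcp [0.561  0.036  0.0848] yaw -89.7 tilt 0.02 q [-0.02  0.49 -0.2   1.94  0.14  0.73 -1.86] F [-0.31 -0.65 -1.  ] g 0.27
```

View pics/w11.png

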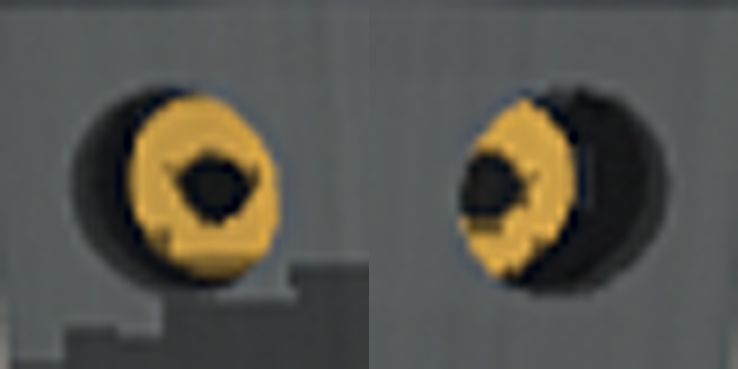

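View pics/w11f.png

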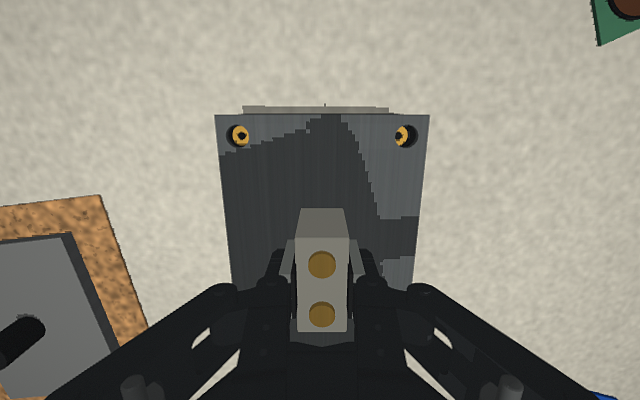

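Both threads show through the holes, at about (241.2,135.4) and (397.7,135.1), against hole centres (237.1,135.8) and (406.3,135.8). I compute the remaining error.

```bash

python3 - <<'E'
from h import *
im,d=bot.read_camera('wrist'); c=bot.calibration("wrist")
p,R,o=pose()
zu=p[2]-.0155
hsv=cv2.cvtColor(im,cv2.COLOR_BGR2HSV)
hol=np.array([[237.1,135.8],[406.3,135.8]]); th=np.array([[241.2,135.4],[397.7,135.1]])
f=lambda P:(R.inv().apply(P-p)*1000)
# hole outline seen = top rim of hole
h=f(at_z("wrist",hol,zu+.004,c)); t=f(at_z("wrist",th,.06,c))
print("holes(top rim)",h.round(2).tolist(),"threads",t.round(2).tolist(),"thread-hole mm",(t-h)[:,:2].round(2).tolist())
h=f(at_z("wrist",hol,zu+.002,c));print("mid",h.round(2).tolist(),(t-h)[:,:2].round(2).tolist())
E
```

```text
holes(top rim) [[-43.0, -63.55, 11.52], [44.78, -63.56, 11.52]] threads [[-44.47, -62.56, 24.81], [43.7, -62.73, 24.81]] thread-hole mm [[-1.46, 0.99], [-1.08, 0.83]]
mid [[-43.57, -63.37, 13.52], [45.35, -63.37, 13.52]] [[-0.89, 0.81], [-1.65, 0.65]]
```

The error is about 1.3 mm in tool x and 0.9 mm in y; trim it out.

```bash

python3 -m creep '[[[-0.12,0.08,0,0,0,0,0],[-0.12,0.08,0,0,0,0,0],[-0.12,0.08,0,0,0,0,0],[-0.12,0.08,0,0,0,0,0]]]'
python3 - <<'E'
from h import *
show()
im,c,p,R=plate_in_tool([(238,135),(405,136)])
cv2.imwrite('pics/w12.png',np.hstack([cv2.resize(im[115:156,x-20:x+21],None,fx=9,fy=9,interpolation=cv2.INTER_CUBIC) for x in (238,405)]))
im,d=bot.read_camera('scene');cv2.imwrite('pics/s12.png',cv2.resize(im[130:330,220:500],None,fx=2.5,fy=2.5))
it,d=bot.read_camera('top')
c=bot.calibration("top")
for n,z in (("tin",.035),("inductor",.036),("board",0.)):
    r=bot.silhouettes("top",n); print(n,[ (round(q["p"],2),rect("top",q["mask"],z)) for q in r[:1]])
E
```

```text
t: 17.62
eef_pos: [0.5601, 0.0372, 0.0846]
tool_rot: [-0.0, 0.709, -0.705, 0.0]
contact_force: [-0.7, 0.6, -2.3]
gripper_width: 0.265
t 17.625 tcp [0.5601 0.0372 0.0846] yaw -89.7 tilt 0.0 q [-0.02  0.48 -0.2   1.94  0.14  0.73 -1.87] F [-0.66  0.6  -2.3 ] g 0.265
tilt deg [-0.01 -0.02] top z at tcp 0.0728 tcp z 0.0846 rms 0.00027
tin [(0.69, (0.7621, 0.1623, 73.4, 59.5, -83.54))]
inductor [(0.75, (0.7653, -0.02, 68.8, 57.0, 0.94))]
board [(0.78, (0.7501, -0.1677, 122.5, 69.2, 25.6))]
```

View pics/w12.png

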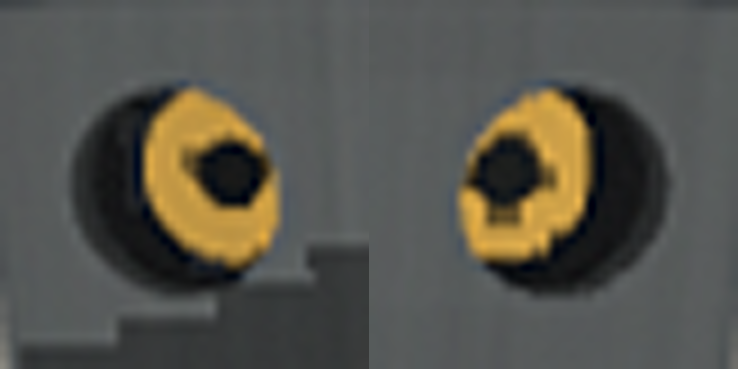

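View pics/s12.png

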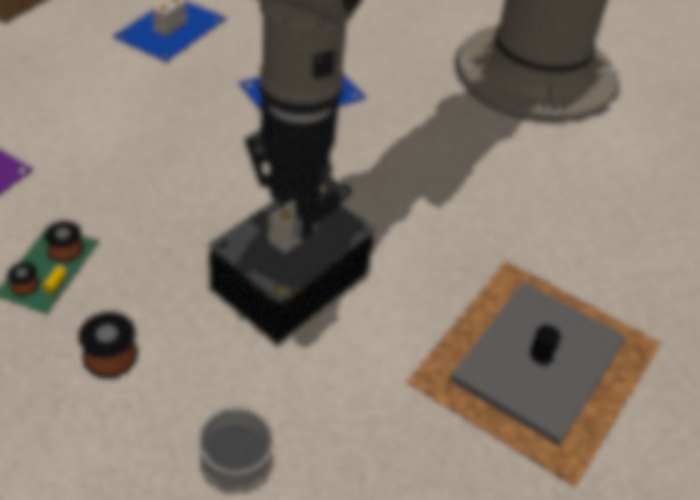

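The threads now sit symmetrically in the holes: inward +56 and −60, and 16 up in crop pixels, which matches the parallax for a centred plate. The plate is level and about 9 mm above the rim, the wrist force is just the plate's weight, and the lid and bystanders are in place. Handing in.

```bash
python3 -c "
from h import *
show(); print(bot.hand_in())"
```

```text
t 17.925 tcp [0.56   0.0372 0.0846] yaw -89.7 tilt 0.0 q [-0.02  0.48 -0.2   1.94  0.14  0.73 -1.87] F [-0.23 -0.13 -1.71] g 0.269
the job is handed in; nothing more can be done
None
```

I took the lid off by its knob and set it flat on the cork mat. I then picked up the dark steel plate by its white block and handed in at 17.9 s, still holding it over the open box.

- **Plate:** It was level within 0.1° and about 9 mm above the rim. The wrist force was no more than the plate's own weight, so nothing suggested it was touching the box.
- **Holes:** Before the last adjustment the holes were about 1.5 mm off. Afterwards the two far holes lined up with their threads to within about 0.5 mm, judged by eye and not recomputed. The gripper hid the two near holes, so their alignment follows only from the plate's known geometry and the matching turn.
- **Lid:** Its centre measured about 1 mm from the mat's centre once let go, and it looked unmoved in the last picture.
- **Bystanders:** The inductor and the circuit board measured within 2 mm of where they started. The tin measured about 8 mm from its first reading, but its outline came out a different size each time and nothing went near it, so I put that down to the measurement.
- **Disagreements:** The overhead and wrist cameras differed by up to about 4 mm on the box position. I relied on the direct view through the holes for the final alignment.

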